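# Rock and slide the lid off the chisel case

## Robot

A 6-joint arm with a two-finger parallel gripper is mounted at the origin on the work surface. World frame = base frame: x ahead of the robot, y to its left, z up, the work surface at z = 0. Lengths are in mm, angles in rad, forces in N, time in s.
With the tool pointing down it reaches from about 350 to 875 mm from the base axis. Payload 4.2 kg.
Tool frame: the origin (TCP) lies on the mounting face of the last link; the fingertips stand 173 mm ahead of it and the grasp point (between the pads) lies grip_point_offset ahead of it (grip_point_offset is the distance from the TCP to the grasp point, in mm); z points along the fingers, y is the line along which they close (so a half turn about z gives the same grasp; the last joint's range is limited). The gripper opens to 85 mm and grips with 20 to 120 N. Pads are 22 mm wide; open, the fingers measure 114 mm over their backs; the gripper's body (76 mm by 85 mm) begins 54 mm behind the grasp point. The pads swing forward as they close: fully open they stand 13 mm farther back than shut.
Start: joints at [-0.966, 0.385, 0.008, 0, -1.194, -0.259], TCP at [211.858, -587.976, 404.712] pointing down, gripper open.
Joint ranges: [-3.14, 3.14], [-1.21, 2.06], [-1.07, 1.41], [-3.16, 2.05], [-2.99, -0.16], [-3.1, 3.1]. Speed limits (rad/s): [2.79, 2.79, 3.14, 3.14, 3.14, 3.14].

## Interface

Orientations are given as a unit quaternion [x, y, z, w].
In Python, from bench import read_state, get_image, job_done, recognise, place_of, grip_point_offset gives the robot as it stands. The module is installed in compiled form; this text tells all that it offers.
- The arm moves only by the tool carry_out, never from a script. Its arguments are lists of equal length, an entry for each row: "slide": the shift along the tool's x, y, z in m, a list of three; "roll": the turn about the tool's z in degrees; "claw": the finger opening in m, from 0 to 0.0854. A call has 1 to 8 rows; each row is the pose to reach, as a shift and turn from the pose commanded when the call began, along the tool's axes at that moment; what a row does not reach only later rows make up. A row lasts 1/8 s, in which the tool goes at most 62.5 mm and 10.7 degrees, less where a joint would pass 70% of its speed; a pose out of reach is approached as far as the arm can. A call with a gripper value outside its range is refused whole. The fingers move at their own pace and stop on an object; the grip force is fixed at half the most. Time passes only in rows, so rows that repeat a pose let the fingers close. It gives the time, the measured TCP pose, the force, the opening and the grip force at its end, in the units of the state.
- read_state(): the state, without advancing time (a new reading comes with each control period).
- get_image(name): name is "side" or "top" or "wrist"; returns a dict with "img" (420x560x3 uint8, red, green, blue), "z_map" (420x560 float32, mm along the optical axis (not along the pixel's ray), 0 where there is no reading), "mtx" (3x3 intrinsics, pixels), "world_from_camera" (4x4, takes a point from camera to world coordinates); the wrist camera has in their place "T_tool_cam" (4x4, takes a point from camera to tool coordinates, whose origin is the TCP and whose axes are the flange's). Camera axes: x right, y up, looking along -z (the intrinsics and any distortion apply to the point x, -y, -z); pixel columns grow to the right and rows downward; lengths in mm; the calibration is good to about 2 mm. A picture is of the moment at which its call begins: read the wrist's pose just before it.
- job_done(): hands the job in; it is judged then, once.
Trained networks look in a picture, given as the dict that the camera call returned (one of the last four; its "shot" number tells which), for a name from the list of things; names that differ only in an ending like _2 or _b are one class to them, and where a whole thing is asked for, a point or a joint stands for the part that bears it (a point fixed in the world has none). Each returns a list of dicts, best first, with "conf" (0 to 1); they miss things now and then, are a little off and sometimes report something else, mostly with a low value. They report only what shows in the picture. A call takes as long as a camera call. They do not tell look-alikes from the thing itself.
- recognise(picture, thing): "at" ([column, row] in pixels, amid what is visible of it).
- place_of(picture, thing): "at" ([column, row] in pixels: a listed point, or the origin of a listed thing).
The state is a dict: "clock": time; "joints": joint angles; "joint_vel": joint speeds; "joint_efforts": joint torques, N m; "position": TCP position; "ee_rot": TCP orientation; "contact_force": force on the tool from outside, world axes, zero at the start; "wrist_torque": the same for the moment, N m; "gripper_width": finger opening in mm; "grasp_force": force on a finger pad.
Only numpy, scipy, OpenCV 4.12 (cv2) and the standard library are available. Lean on these libraries where they do the work, as an engineer would, in place of code of your own. Each camera call takes 0.05 s, during which the arm holds its last target. There are 200 camera calls.

## Task

Open the chisel case on the bench: its sliding lid is caught behind the stop lip. Press the lid's tail down so that its front end rocks up over the lip, then push the lid along by its cross batten until it has slid wholly clear of the grooves and past the lip, and leave it lying flat on the lid rest. Do not force it, and leave the other things on the bench where they are.

Things in the scene. Friction and masses are not known exactly. Their poses are not given: they have to be found in the camera images.
- case: Open dark wooden chisel case with a lid rest joined to its front end, one piece 376 x 144 mm, screwed to the bench. Origin: centre of its underside; +x is the way the lid slides out. In its frame, mm: rear wall x -188 to -178, 56 high; side walls from y +-60.5 out to +-72, 58 high, ending at x 2.5. Groove floors: ledges inside the side walls, top at z 46, from x -107 to -7.5.
- fulcrum (a point): Rear end of the groove floors (case x -107, z 46), where the lid rocks; case axes. Behind it the lid's tail hangs free over a fixed block 29 to 71 mm back, whose top is 6.5 mm lower. Two rails along the sides, 35 mm behind to 35 mm ahead of it, 14.5 to 21 mm above it, cover the lid's edges (inner edges at y +-49): grooves with 4.5 mm of play above the lid. It cannot be lifted straight out.
- lip_top (a point): Middle of the top of the stop lip, a full-width wall 10 mm thick along case x (case x -7.5 to 2.5), top at z 52: 6 mm above the groove floors, 2 mm above the lid rest.
- rest_top (a point): Middle of the top of the lid rest, a flat dark wooden board in front of the lip: 185 mm along case x (x 2.5 to 187.5), 144 mm wide, top at z 50.
- lid_centre (a point): Centre of the loose oak lid, 160 (x) x 116 (y) x 10 mm, half-way through its thickness. x points to its front end (nose), z up. 0.15 to 0.35 kg, nose-heavy: a steel strip 14 wide, 4 high lies on the nose. A cross batten 12 (x) x 80 (y), 18 high, stands on top at x -46 to -34. It starts flat on the groove floors, nose 1 to 7 mm short of the lip, with 2.5 mm of play to each side.
- lid_tail (a point): Middle of the lid's bare tail, on its top face: 63 mm behind the lid's centre, 17 mm from the rear end and from the batten. Same axes as lid_centre. Pressed with about 1.5 to 5 N it rocks down, until after 4 to 6 mm the rear end meets the block and stops hard; the nose is then about 10 mm up, 4 mm above the lip's top, and falls back if let go before it is over the lip.
- lid_nose (a point): Middle of the lower edge of the lid's front end (80 mm ahead of the lid's centre, on the underside). Same axes as lid_centre.
- c_clamp: Bystander: blue C-clamp, lying, 150 x 95, 18 high. Origin under the middle of its frame.
- bracket: Bystander: aluminium angle bracket 100 x 35, one leg upright 74 high, standing beside the lid rest. Origin under the middle of its flat leg.
- wrench: Bystander: steel wrench 150 long, lying beside the case. Origin under its middle.
- tray: Bystander: white plastic tray 150 x 210 x 40. Origin under its centre.
- mug: Bystander: stainless steel mug 74 across, 80 high. Origin under its centre.
- jar: Bystander: glass jar 68 across, 85 high. Origin under its centre.
- offcut: Bystander: pale wood offcut 70 x 120 x 35. Origin under its centre.
Mind the look-alikes: they are no part of the job. Leave any green or turquoise look-alike of the part that bears lid_centre alone.

How it is judged:
By the outcome, as a careful person would: the job done as asked, in the order asked, and still so for the second after the job is handed in, with the robot touching nothing.
It also fails if it takes over 42 s, if anything falls off the work surface, if the arm or the gripper's body presses on something with over 40 N, if the wrist force passes 120 N, or if a joint passes its speed limit or range.

## Working session

There is one attempt and no reset: what is moved stays moved. The work goes in short steps, Python scripts to look and compute and a tool call to move; the robot and the scene stay as the last step left them, time stands still between calls to the robot, and variables do not carry over. Pictures are saved under pics/ and viewed, at most 10 in all, crops included, and the job is handed in when it is done.

Besides the shell and the picture viewer there is one more tool, called after "Request:" as a command line: name --pt "numbers of a row" for each row, then --argument value for the rest. carry_out: Moves the arm, as the interface text tells. Its arguments: {"type":"object","properties":{"slide":{"type":"array"},"roll":{"type":"array"},"claw":{"type":"array"}},"required":["slide","roll","claw"]}

```bash
mkdir -p pics; cat > h.py <<'E'
import numpy as np, cv2
from bench import *
from scipy.spatial.transform import Rotation as R
def T_wc(p,st=None):
    if "world_from_camera" in p: return np.array(p["world_from_camera"])
    T=np.eye(4);T[:3,:3]=R.from_quat(st["ee_rot"]).as_matrix();T[:3,3]=st["position"]
    return T@np.array(p["T_tool_cam"])
def px2w(p,uv,st=None,z=None,depth=None):
    K=np.array(p["mtx"]);u,v=uv;T=T_wc(p,st)
    d=np.array([(u-K[0,2])/K[0,0],-(v-K[1,2])/K[1,1],-1.])
    if z is not None:
        w=T[:3,:3]@d; s=(z-T[2,3])/w[2]
    else:
        s=depth if depth else float(np.median(p["z_map"][int(v)-1:int(v)+2,int(u)-1:int(u)+2]))
    return (T@np.r_[d*s,1])[:3]
def save(p,n): cv2.imwrite("pics/"+n+".png",p["img"][:,:,::-1])
E
python3 - <<'E'
from h import *
print(grip_point_offset, read_state())
for n in ("top","side"):
    p=get_image(n); save(p,n+"0"); print(n,[k for k in p if k not in("img","z_map")])
    for t in ("case","fulcrum","lip_top","rest_top","lid_centre","lid_tail","lid_nose"):
        for r in place_of(p,t)[:3]:
            print(t,round(r["conf"],2),np.round(r["at"]),np.round(px2w(p,r["at"])))
E
```

```text
154.70000000000002 {'clock': 0.0, 'joints': array([-9.66392974e-01,  3.85562157e-01,  6.63674358e-03, -5.17714374e-04,
       -1.19398233e+00, -2.58611868e-01]), 'joint_vel': array([-5.24195349e-04,  2.80079455e-03,  1.07232602e-03, -1.15624187e-05,
       -7.40149115e-05, -1.45057858e-03]), 'joint_efforts': array([ 1.59773612e-03, -3.92289162e+01,  1.88401991e+01,  4.18603152e+00,
       -4.61320218e-03, -1.68097353e-05]), 'position': array([ 211.8139236 , -587.79921865,  403.61928103]), 'ee_rot': array([-1.71941455e-01,  9.85106575e-01,  1.05956359e-03, -2.22997934e-04]), 'contact_force': array([-0.74602365,  0.25702595,  0.04039766]), 'wrist_torque': array([ 0.05371194, -0.03090056,  0.02208781]), 'grasp_force': 0.0, 'gripper_width': 85.38002385948293}
top ['mtx', 'world_from_camera', 'shot']
lip_top 0.56 [273. 225.] [496.  58.  52.]
lip_top 0.33 [195. 136.] [760. 281.   1.]
lip_top 0.24 [255. 129.] [776. 105.   4.]
rest_top 0.56 [237. 227.] [491. 158.  49.]
lid_centre 0.94 [208. 314.] [250. 247.  10.]
lid_centre 0.94 [452. 309.] [ 249. -438.   11.]
lid_centre 0.93 [395. 220.] [ 5
[... 198 characters left out ...]
_nose 0.69 [222. 290.] [315. 206.  12.]
lid_nose 0.66 [393. 304.] [ 267. -274.   13.]
side ['mtx', 'world_from_camera', 'shot']
case 0.56 [278. 212.] [541.  -1.  55.]
fulcrum 0.96 [268. 217.] [542. -63.  71.]
lip_top 0.87 [281. 198.] [498.  76.  48.]
rest_top 0.78 [288. 186.] [482. 146.  50.]
lid_centre 0.97 [116. 264.] [ 255. -447.   11.]
lid_centre 0.79 [176. 224.] [ 268. -199.   10.]
lid_centre 0.79 [256. 165.] [263. 251.   8.]
lid_tail 0.97 [137. 263.] [ 302. -407.    9.]
lid_tail 0.82 [242. 160.] [212. 228.  26.]
lid_tail 0.6 [193. 215.] [ 278. -130.    9.]
lid_nose 0.94 [277. 203.] [509.  39.  53.]
lid_nose 0.88 [262. 176.] [327. 206.   2.]
lid_nose 0.65 [236. 274.] [ 579. -280.   14.]
```

View pics/top0.png

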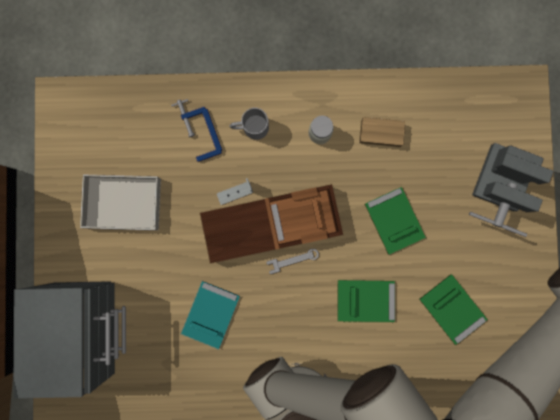

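View pics/side0.png

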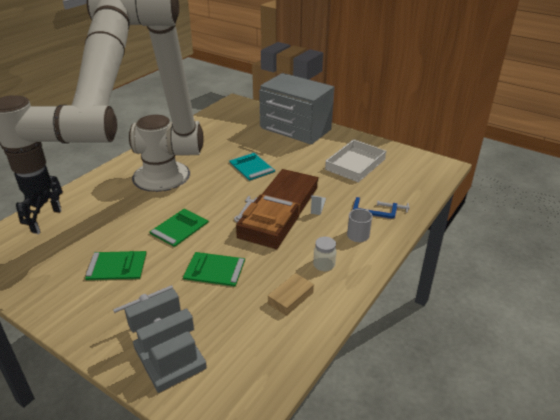

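Candidates for the lid in the top picture are:
- the oak-brown lid inside the dark case (~300,215)
- green look-alikes at (395,220), (367,300) and (453,309)
- a turquoise look-alike at (211,314)

I choose the oak one in the case: its nose strip is at (278,222) and its batten at (320,210). In the side view it's at (270,213). I'll check it in a wrist close-up on the way.

Request:
carry_out --pt "-0.045 0.036 0" --pt "-0.09 0.072 0" --pt "-0.135 0.108 0" --pt "-0.18 0.145 0" --pt "-0.23 0.184 0" --pt "-0.28 0.224 0" --pt "-0.325 0.26 0" --pt "-0.37 0.296 0" --roll '[-10,-20,-30,-40,-50,-60,-70,-80]' --claw '[0.03,0.03,0.03,0.03,0.03,0.03,0.03,0.03]'

```text
clock: 1.8
position: [460.3, -182.2, 405.2]
ee_rot: [0.767, -0.642, 0.001, -0.0]
contact_force: [0.6, -0.5, 0.8]
gripper_width: 29.8
grasp_force: 0.0
```

```bash
python3 - <<'E'
from h import *
st=read_state();M=R.from_quat(st["ee_rot"]).as_matrix();print(st["clock"],st["position"],M.round(3).tolist(),st["joints"].round(2),st["gripper_width"],st["contact_force"])
print((M.T@(np.array([545,-75,404])-st["position"])).round())
E
```

```text
1.8 [ 460.32916802 -182.16049286  405.20471251] [[0.177, -0.984, 0.001], [-0.984, -0.177, -0.0], [0.0, -0.001, -1.0]] [-0.05  0.16 -0.3   0.   -1.11  0.23] 29.803372724346122 [ 0.55438514 -0.52859652  0.82549153]
[ -91. -102.    1.]
```

Request:
carry_out --pt "-0.045 -0.05 0" --pt "-0.09 -0.1 0" --pt "-0.09 -0.1 0" --pt "-0.09 -0.1 0" --roll '[-2,-2,-2,-2]' --claw '[0.03,0.03,0.03,0.03]'

```text
clock: 2.3
position: [542.9, -77.9, 404.4]
ee_rot: [0.776, -0.63, -0.0, 0.0]
contact_force: [-0.6, -0.9, -0.7]
gripper_width: 30.3
grasp_force: 0.0
```

```bash
python3 - <<'E'
from h import *
st=read_state();p=get_image("wrist");save(p,"w1")
np.savez("w1.npz",img=p["img"],z=p["z_map"],mtx=p["mtx"],T=T_wc(p,st))
print(T_wc(p,st).round(2).tolist(),st["position"])
for t in ("case","fulcrum","lip_top","rest_top","lid_centre","lid_tail","lid_nose"):
    for r in place_of(p,t)[:2]:
        print(t,round(r["conf"],2),np.round(r["at"]),np.round(px2w(p,r["at"],st)))
E
```

```text
[[-0.98, 0.2, 0.06, 556.52], [-0.21, -0.94, -0.26, -145.13], [0.0, -0.27, 0.96, 373.09], [0.0, 0.0, 0.0, 1.0]] [542.94560402 -77.93249009 404.37932566]
fulcrum 0.33 [294. 187.] [529. -86.  56.]
lip_top 0.77 [290. 315.] [502.  52.  60.]
lip_top 0.34 [381. 271.] [398.   3.   7.]
rest_top 0.34 [ 88. 139.] [730. -91.  55.]
lid_centre 0.94 [292. 243.] [517. -28.  56.]
lid_centre 0.89 [539. 122.] [ 284. -201.   10.]
lid_tail 0.91 [292. 186.] [531. -87.  56.]
lid_tail 0.6 [516. 179.] [ 283. -137.    9.]
lid_nose 0.8 [292. 306.] [503.  41.  60.]
lid_nose 0.62 [282.   0.] [nan nan nan]
  return _methods._mean(a, axis=axis, dtype=dtype,
  ret = ret.dtype.type(ret / rcount)
```

View pics/w1.png

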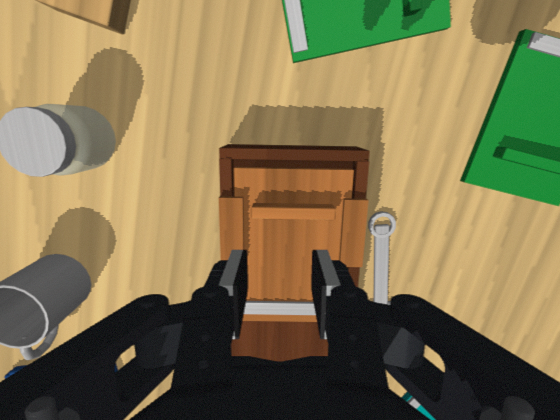

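The wrist view confirms the oak lid in the dark case: batten at (294,212), tail at (292,186), nose strip at (280,309). The green look-alikes are away from it at (370,30) and (515,120).

```bash
cat >> h.py <<'E'
def cloud(z,K,T):
    v,u=np.mgrid[:z.shape[0],:z.shape[1]]
    P=np.stack([(u-K[0,2])/K[0,0]*z,-(v-K[1,2])/K[1,1]*z,-z,np.ones_like(z)],-1)@T.T
    P=P[...,:3]; P[z==0]=np.nan; return P
E
python3 - <<'E'
from h import *
def rect(P,lo,hi,n):
    s=(P[...,2]>lo)&(P[...,2]<hi)&(P[...,0]>400)&(P[...,0]<640)&(P[...,1]>-190)&(P[...,1]<240)
    s=s.astype(np.uint8); c,l,stt,_=cv2.connectedComponentsWithStats(s)
    i=1+np.argmax(stt[1:,4]); q=P[l==i][:,:2].astype(np.float32)
    r=cv2.minAreaRect(q); print(n,len(q),np.round(r[0],1),np.round(r[1],1),round(r[2],1),"mean",q.mean(0).round(1)); return q
p=get_image("top"); rect(cloud(p["z_map"],np.array(p["mtx"]),T_wc(p)),40,80,"case/top")
d=np.load("w1.npz");P=cloud(d["z"],d["mtx"],d["T"])
q=rect(P,69,80,"batten/wrist")
def at(u,v): print((u,v),P[v,u].round(1))
for u,v in ((225,160),(292,155),(362,160),(292,190),(230,215),(355,215),(275,250),(280,309)): at(u,v)
# rear wall outer edge & batten rear edge & side edges per column/row
for u in (240,290,350):
    col=P[100:180,u,2]; i=100+np.argmax(col>45); print("rear",P[i,u].round(1), "bat", [P[v,u].round(1).tolist() for v in range(195,225) if P[v,u,2]>69][:1])
for v in (165,180,210,240):
    row=P[v,180:400,2]; k=np.where((row>45)&(row<85))[0]+180; print("sides",P[v,k[0]].round(1),P[v,k[-1]].round(1))
E
```

```text
case/top 1152 [479.3 -45.6] [ 62.3 164.4] 11.0 mean [475.5 -38.3]
batten/wrist 1075 [525.3 -64.4] [79.3 12.5] 10.9 mean [525.7 -65. ]
(225, 160) [599.4 -98.3  56.8]
(292, 155) [ 537.5 -116.1   56.1]
(362, 160) [ 470.2 -125.3   54.7]
(292, 190) [530.2 -82.9  56.9]
(230, 215) [584.5 -48.5  67.3]
(355, 215) [465.9 -73.5  67.5]
(275, 250) [533.6 -17.   55.5]
(280, 309) [514.5  48.3  57.9]
rear [ 587.7 -112.1   52.9] bat []
rear [ 540.5 -121.2   54.5] bat [[529.8, -69.7, 73.0]]
rear [ 484.1 -132.1   55. ] bat []
sides [604.  -92.7  58.2] [ 464.1 -122.1   57.9]
sides [600.7 -78.6  58.7] [ 461.  -107.8   57.8]
sides [595.9 -50.8  66. ] [455.3 -80.3  65.7]
sides [590.  -20.7  66.7] [450.1 -50.2  66.9]
```

Request:
carry_out --pt "0.002 0.015 0.0" --pt "0.002 0.015 0.05" --pt "0.002 0.015 0.1" --pt "0.002 0.015 0.14" --pt "0.002 0.015 0.15" --pt "0.002 0.015 0.15" --roll '[0.8,0.8,0.8,0.8,0.8,0.8]' --claw '[0.03,0.03,0.03,0.03,0.03,0.03]'

```text
clock: 3.5
position: [528.6, -83.5, 255.2]
ee_rot: [0.772, -0.636, 0.0, 0.0]
contact_force: [-0.7, 0.5, 0.5]
gripper_width: 30.1
grasp_force: 0.0
```

```bash
cat > s.py <<'E'
from h import *
st=read_state();M=R.from_quat(st["ee_rot"]).as_matrix()
e=np.array([-.191,.982]);n=np.array([-.982,-.191])
d=st["position"][:2]-np.array([525.3,-64.4])
print("t",st["clock"],"pos",st["position"].round(1),"yaw",np.degrees(np.arctan2(M[1,0],M[0,0])).round(2),"along,lat from batten0",(d@e).round(1),(d@n).round(1),"F",st["contact_force"].round(1),"tilt",M[:2,2].round(4))
E
python3 - <<'E'
import s
from h import *
p=get_image("wrist");save(p,"w2")
P=cloud(p["z_map"],np.array(p["mtx"]),T_wc(p,s.st))
m=(P[...,2]>69)&(P[...,2]<77)&(np.abs((P[...,:2]-[525.3,-64.4])@s.e)<15)&(np.abs((P[...,:2]-[525.3,-64.4])@s.n)<45)
print(cv2.minAreaRect(P[m][:,:2].astype(np.float32)))
E
```

```text
t 3.5 pos [528.6 -83.5 255.2] yaw -78.98 along,lat from batten0 -19.4 0.4 F [-0.7  0.5  0.5] tilt [ 0.0001 -0.0004]
((535.5875244140625, -62.80738830566406), (58.84687423706055, 13.030449867248535), 11.054451942443848)
```

View pics/w2.png

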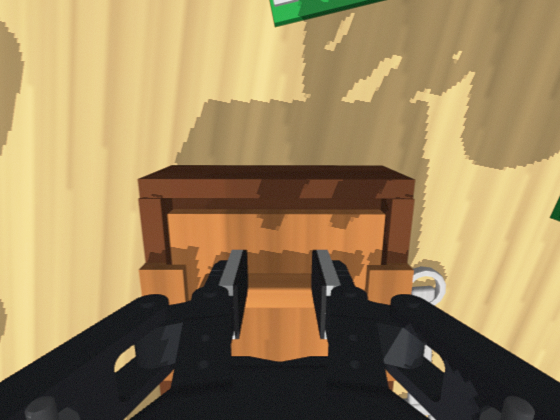

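The view shows the fingertips at (235,265) and (322,265), over the tail and just behind the batten (280,290), aligned with the case. I'll descend to touch.

Request:
carry_out --pt "0 0 0.015" --pt "0 0 0.022" --pt "0 0 0.022" --roll '[0,0,0]' --claw '[0.03,0.03,0.03]'

```text
clock: 3.92
position: [528.4, -83.4, 232.2]
ee_rot: [0.772, -0.636, -0.0, 0.0]
contact_force: [-0.3, 0.2, 0.1]
gripper_width: 30.2
grasp_force: 0.0
```

Request:
carry_out --pt "0 0 0.002" --pt "0 0 0.002" --roll '[0,0]' --claw '[0.03,0.03]'

```text
clock: 4.18
position: [528.6, -83.4, 230.8]
ee_rot: [0.772, -0.636, 0.0, -0.0]
contact_force: [-0.7, -0.3, -0.1]
gripper_width: 30.4
grasp_force: 0.0
```

Request:
carry_out --pt "0 0 0.001" --pt "0 0 0.001" --roll '[0,0]' --claw '[0.03,0.03]'

```text
clock: 4.42
position: [528.6, -83.4, 229.7]
ee_rot: [0.772, -0.636, 0.0, -0.0]
contact_force: [-0.3, 0.3, -0.6]
gripper_width: 29.9
grasp_force: 0.0
```

Request:
carry_out --pt "0 0 0.001" --pt "0 0 0.001" --roll '[0,0]' --claw '[0.03,0.03]'

```text
clock: 4.68
position: [528.6, -83.4, 228.9]
ee_rot: [0.772, -0.636, 0.0, -0.0]
contact_force: [-0.2, 0.4, 1.8]
gripper_width: 29.9
grasp_force: 1.0
```

Request:
carry_out --pt "0 0 0.001" --pt "0 0 0.001" --roll '[0,0]' --claw '[0.03,0.03]'

```text
clock: 4.92
position: [528.7, -83.5, 227.9]
ee_rot: [0.772, -0.636, 0.0, -0.0]
contact_force: [0.1, -1.4, 2.3]
gripper_width: 30.4
grasp_force: 1.3
```

Request:
carry_out --pt "0 0 0.001" --pt "0 0 0.001" --roll '[0,0]' --claw '[0.03,0.03]'

```text
clock: 5.18
position: [528.7, -83.6, 226.8]
ee_rot: [0.772, -0.636, 0.0, -0.0]
contact_force: [-0.1, -3.8, 3.4]
gripper_width: 29.8
grasp_force: 1.5
```

Request:
carry_out --pt "0 0 0.001" --pt "0 0 0.001" --roll '[0,0]' --claw '[0.03,0.03]'

```text
clock: 5.42
position: [528.7, -83.4, 225.7]
ee_rot: [0.772, -0.636, 0.0, -0.0]
contact_force: [0.5, -2.4, 2.0]
gripper_width: 30.3
grasp_force: 1.6
```

Request:
carry_out --pt "0 0 0.0005" --pt "0 0 0.0005" --roll '[0,0]' --claw '[0.03,0.03]'

```text
clock: 5.68
position: [528.7, -83.4, 225.2]
ee_rot: [0.772, -0.636, 0.0, -0.0]
contact_force: [0.8, -2.4, 3.5]
gripper_width: 29.9
grasp_force: 1.6
```

```bash
python3 - <<'E'
import s
from h import *
for c in ("side",):
    p=get_image(c);P=cloud(p["z_map"],np.array(p["mtx"]),T_wc(p))
    o=np.array([525.3,-64.4]);a=(P[...,:2]-o)@s.e;l=(P[...,:2]-o)@s.n
    for x in range(-40,135,10):
        m=(np.abs(a-x)<5)&(np.abs(l)<40)&(P[...,2]<80)&(P[...,2]>30)
        print(c,x,m.sum(),np.percentile(P[m][:,2],[10,50,90]).round(1) if m.sum() else "")
    cv2.imwrite("pics/side1.png",cv2.resize(p["img"][150:270,190:350,::-1],None,fx=5,fy=5,interpolation=2))
E
```

```text
t 5.675 pos [528.7 -83.4 225.2] yaw -78.98 along,lat from batten0 -19.3 0.3 F [ 0.8 -2.4  3.5] tilt [ 0.0004 -0.    ]
side -40 42 [46.5 51.3 57.5]
side -30 92 [47.9 53.8 76.1]
side -20 64 [47.8 53.  71.9]
side -10 62 [50.7 59.8 71.8]
side 0 28 [52.6 68.4 73.2]
side 10 1 [57.4 57.4 57.4]
side 20 6 [55.7 57.6 60.3]
side 30 26 [53.6 55.7 58.8]
side 40 19 [54.5 57.6 61.6]
side 50 14 [55.1 57.8 60. ]
side 60 19 [55.3 59.3 61.9]
side 70 16 [57.4 60.  64.5]
side 80 15 [57.9 62.  65. ]
side 90 14 [58.3 61.6 64.8]
side 100 22 [62.6 66.6 71.2]
side 110 35 [64.2 68.  71.7]
side 120 7 [64.5 67.1 68.3]
side 130 0
```

View pics/side1.png

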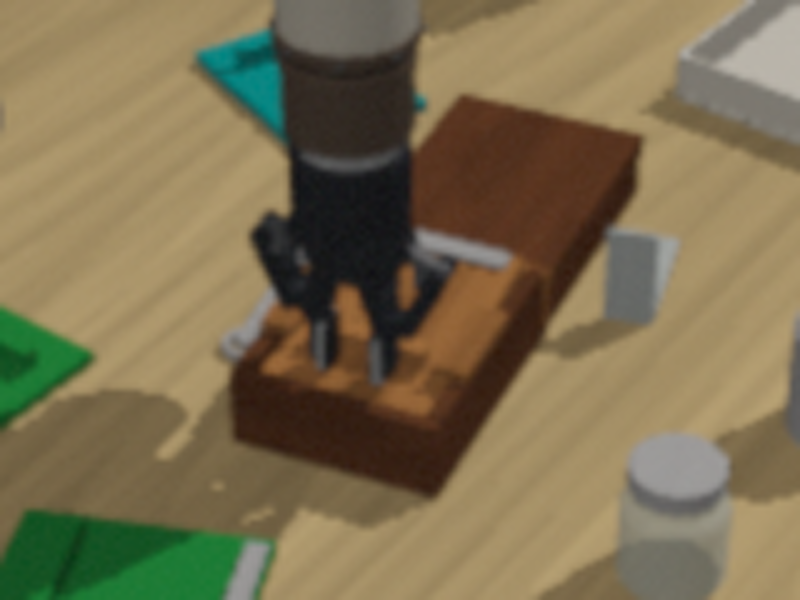

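The crop shows the fingertips (320,350) and (380,365) on the tail. The nose strip (460,248) has risen about 7–8 mm, so I'll press slightly more.

Request:
carry_out --pt "0 0 0.0005" --pt "0 0 0.0005" --roll '[0,0]' --claw '[0.03,0.03]'

```text
clock: 5.98
position: [528.7, -83.4, 225.1]
ee_rot: [0.772, -0.636, 0.0, -0.0]
contact_force: [-0.2, -3.2, 5.0]
gripper_width: 30.2
grasp_force: 2.6
```

Request:
carry_out --pt "-0.002 0 0" --pt "-0.004 0 -0.0002" --pt "-0.004 0 -0.0002" --roll '[0,0,0]' --claw '[0.03,0.03,0.03]'

```text
clock: 6.35
position: [528.1, -79.6, 225.4]
ee_rot: [0.772, -0.636, 0.001, -0.0]
contact_force: [1.4, -4.2, 4.5]
gripper_width: 30.1
grasp_force: 3.5
```

Request:
carry_out --pt "-0.002 0 -0.0002" --pt "-0.004 0 -0.0004" --pt "-0.004 0 -0.0004" --roll '[0,0,0]' --claw '[0.03,0.03,0.03]'

```text
clock: 6.72
position: [527.4, -75.7, 225.8]
ee_rot: [0.772, -0.636, 0.001, -0.0]
contact_force: [1.1, -5.1, 5.3]
gripper_width: 30.1
grasp_force: 3.5
```

Request:
carry_out --pt "-0.002 0 -0.0002" --pt "-0.004 0 -0.0004" --pt "-0.004 0 -0.0004" --roll '[0,0,0]' --claw '[0.03,0.03,0.03]'

```text
clock: 7.1
position: [526.7, -71.9, 226.4]
ee_rot: [0.772, -0.636, 0.001, -0.0]
contact_force: [1.2, -5.4, 6.0]
gripper_width: 29.8
grasp_force: 3.4
```

Request:
carry_out --pt "-0.002 0 -0.0002" --pt "-0.004 0 -0.0004" --pt "-0.004 0 -0.0004" --roll '[0,0,0]' --claw '[0.03,0.03,0.03]'

```text
clock: 7.48
position: [526.1, -68.1, 227.2]
ee_rot: [0.772, -0.636, 0.001, -0.0]
contact_force: [1.0, -6.3, 7.9]
gripper_width: 30.1
grasp_force: 4.3
```

Request:
carry_out --pt "0 0 -0.001" --pt "0 0 -0.002" --pt "0 0 -0.003" --pt "0 0 -0.003" --roll '[0,0,0,0]' --claw '[0.03,0.03,0.03,0.03]'

```text
clock: 7.98
position: [524.9, -67.5, 228.4]
ee_rot: [0.772, -0.636, -0.001, 0.001]
contact_force: [0.4, -0.4, -0.3]
gripper_width: 29.8
grasp_force: 0.2
```

```bash
cat > look.py <<'E'
import s
from h import *
p=get_image("side");P=cloud(p["z_map"],np.array(p["mtx"]),T_wc(p))
o=np.array([525.3,-64.4]);a=(P[...,:2]-o)@s.e;l=(P[...,:2]-o)@s.n
g=p["img"].astype(int); grey=(np.ptp(g,axis=2)<40)&(g.mean(2)>90)
m=grey&(a>80)&(a<320)&(np.abs(l)<55)&(P[...,2]<80)&(P[...,2]>48)
print("strip n",m.sum(),"along",a[m].mean().round(1),np.percentile(a[m],[10,90]).round(1),"z",P[m][:,2].mean().round(1))
import sys
if len(sys.argv)>1: cv2.imwrite("pics/%s.png"%sys.argv[1],cv2.resize(p["img"][150:270,190:350,::-1],None,fx=5,fy=5,interpolation=2))
E
python3 look.py side2
```

```text
t 7.975 pos [524.9 -67.5 228.4] yaw -79.0 along,lat from batten0 -3.0 1.0 F [ 0.4 -0.4 -0.3] tilt [-0.0022  0.0002]
strip n 58 along 129.2 [115.5 153.6] z 63.2
```

View pics/side2.png

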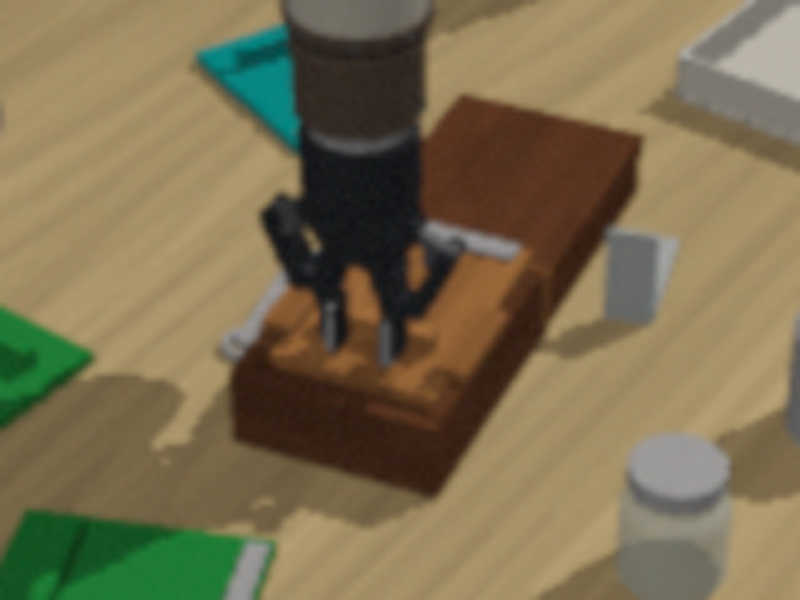

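The nose strip (475,240) has moved past the lip line and the forces are back to zero. I'll raise the fingertips clear of the tail face and push on the batten.

Request:
carry_out --pt "0 0 -0.006" --pt "-0.003 0 -0.006" --pt "-0.007 0 -0.006" --pt "-0.011 0 -0.006" --pt "-0.015 0 -0.006" --pt "-0.015 0 -0.006" --roll '[0,0,0,0,0,0]' --claw '[0.03,0.03,0.03,0.03,0.03,0.03]'

```text
clock: 8.78
position: [522.5, -52.5, 235.0]
ee_rot: [0.772, -0.636, -0.0, -0.0]
contact_force: [0.5, -1.5, 0.9]
gripper_width: 30.0
grasp_force: 0.5
```

```bash
python3 look.py
```

```text
t 8.775 pos [522.5 -52.5 235. ] yaw -78.98 along,lat from batten0 12.2 0.4 F [ 0.5 -1.5  0.9] tilt [0.     0.0005]
strip n 39 along 142.6 [131.7 168.2] z 64.4
```

Request:
carry_out --pt "-0.006 0 0" --pt "-0.013 0 0" --pt "-0.02 0 0" --pt "-0.027 0 0" --pt "-0.034 0 0" --pt "-0.04 0 0" --pt "-0.045 0 0" --pt "-0.045 0 0" --roll '[0,0,0,0,0,0,0,0]' --claw '[0.03,0.03,0.03,0.03,0.03,0.03,0.03,0.03]'

```text
clock: 9.82
position: [513.6, -8.2, 234.7]
ee_rot: [0.772, -0.636, -0.001, 0.0]
contact_force: [-0.8, -0.3, -0.3]
gripper_width: 29.5
grasp_force: 0.0
```

```bash
python3 look.py
```

```text
t 9.825 pos [513.6  -8.2 234.7] yaw -78.99 along,lat from batten0 57.4 0.7 F [-0.8 -0.3 -0.3] tilt [-0.0009  0.0007]
strip n 38 along 190.7 [177.4 217.7] z 63.7
```

Request:
carry_out --pt "-0.006 0 0" --pt "-0.013 0 0" --pt "-0.02 0 0" --pt "-0.027 0 0" --pt "-0.034 0 0" --pt "-0.04 0 0" --pt "-0.045 0 0" --pt "-0.045 0 0" --roll '[0,0,0,0,0,0,0,0]' --claw '[0.03,0.03,0.03,0.03,0.03,0.03,0.03,0.03]'

```text
clock: 10.88
position: [505.5, 36.1, 235.4]
ee_rot: [0.772, -0.636, 0.0, -0.001]
contact_force: [-1.2, 0.4, 3.1]
gripper_width: 30.1
grasp_force: 1.7
```

Request:
carry_out --pt "-0.006 0 0" --pt "-0.012 0 0" --pt "-0.018 0 0" --pt "-0.024 0 0" --pt "-0.03 0 0" --pt "-0.036 0 0" --pt "-0.04 0 0" --pt "-0.04 0 0" --roll '[0,0,0,0,0,0,0,0]' --claw '[0.03,0.03,0.03,0.03,0.03,0.03,0.03,0.03]'

```text
clock: 11.88
position: [497.6, 75.3, 234.9]
ee_rot: [0.772, -0.636, -0.0, -0.0]
contact_force: [-1.2, 1.2, 4.2]
gripper_width: 30.0
grasp_force: 2.0
```

```bash
python3 look.py side3
```

```text
t 11.875 pos [497.6  75.3 234.9] yaw -78.98 along,lat from batten0 142.5 0.6 F [-1.2  1.2  4.2] tilt [-0.0004  0.0007]
strip n 39 along 271.3 [260.2 293.6] z 61.6
```

View pics/side3.png

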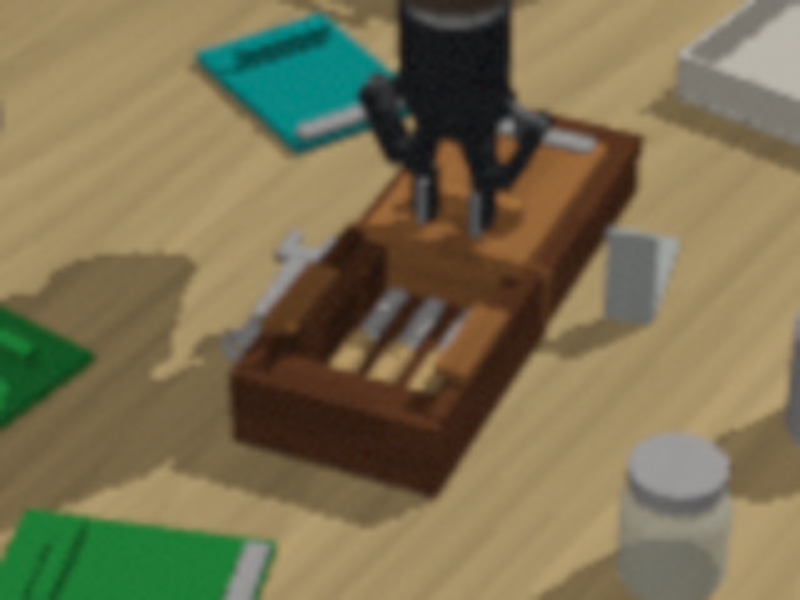

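The lid lies mostly over the rest, with its strip at (550,135) and its rear end still on the lip at (450,260). The tips brush the lid top, so I'll raise them 3 mm and push 23 mm more.

Request:
carry_out --pt "0 0 -0.003" --pt "-0.005 0 -0.004" --pt "-0.01 0 -0.004" --pt "-0.015 0 -0.004" --pt "-0.02 0 -0.004" --pt "-0.023 0 -0.004" --pt "-0.023 0 -0.004" --roll '[0,0,0,0,0,0,0]' --claw '[0.03,0.03,0.03,0.03,0.03,0.03,0.03]'

```text
clock: 12.8
position: [493.5, 97.7, 239.2]
ee_rot: [0.772, -0.636, 0.0, -0.0]
contact_force: [0.0, 0.2, -0.5]
gripper_width: 30.3
grasp_force: 0.0
```

Request:
carry_out --pt "0.01 0 0" --pt "0.01 0 -0.04" --pt "0.03 0 -0.1" --pt "0.09 0 -0.14" --pt "0.15 0 -0.14" --pt "0.2 0 -0.14" --pt "0.2 0 -0.14" --roll '[0,0,0,0,0,0,0]' --claw '[0.03,0.03,0.03,0.03,0.03,0.03,0.03]'

```text
clock: 13.68
position: [531.5, -102.9, 379.0]
ee_rot: [0.77, -0.638, 0.0, 0.0]
contact_force: [-0.3, 0.2, 0.5]
gripper_width: 30.0
grasp_force: 0.0
```

```bash
python3 - <<'E'
import look
from look import *
for x in range(120,340,10):
    m=(np.abs(a-x)<5)&(np.abs(l)<35)&(P[...,2]<90)&(P[...,2]>30)
    print(x,m.sum(),np.percentile(P[m][:,2],[20,50,80]).round(1) if m.sum() else "",end=" | ")
p=get_image("side"); cv2.imwrite("pics/side4.png",cv2.resize(p["img"][150:270,190:350,::-1],None,fx=5,fy=5,interpolation=2))
E
```

```text
t 13.675 pos [ 531.5 -102.9  379. ] yaw -79.35 along,lat from batten0 -39.0 1.2 F [-0.3  0.2  0.5] tilt [ 0.0001 -0.0001]
strip n 78 along 290.5 [283.4 300.1] z 62.9
120 91 [35.4 42.3 49.5] | 130 46 [38.1 49.6 52.1] | 140 69 [49.1 53.7 59.8] | 150 44 [56.3 59.2 61.5] | 160 31 [58.  60.  61.5] | 170 71 [58.9 65.5 74.5] | 180 72 [60.  70.4 77. ] | 190 10 [73.5 75.  76.1] | 200 1 [68.5 68.5 68.5] | 210 13 [60.4 62.7 64.2] | 220 28 [57.8 59.7 62.3] | 230 34 [57.7 59.4 61.6] | 240 27 [58.1 59.9 61.6] | 250 32 [58.2 59.8 61. ] | 260 27 [58.6 60.9 62. ] | 270 31 [55.9 59.1 61.8] | 280 36 [58.6 61.3 64.3] | 290 35 [59.3 62.2 64.8] | 300 13 [59.6 61.8 62.8] | 310 2 [55.8 56.2 56.6] | 320 0  | 330 0  |
```

View pics/side4.png

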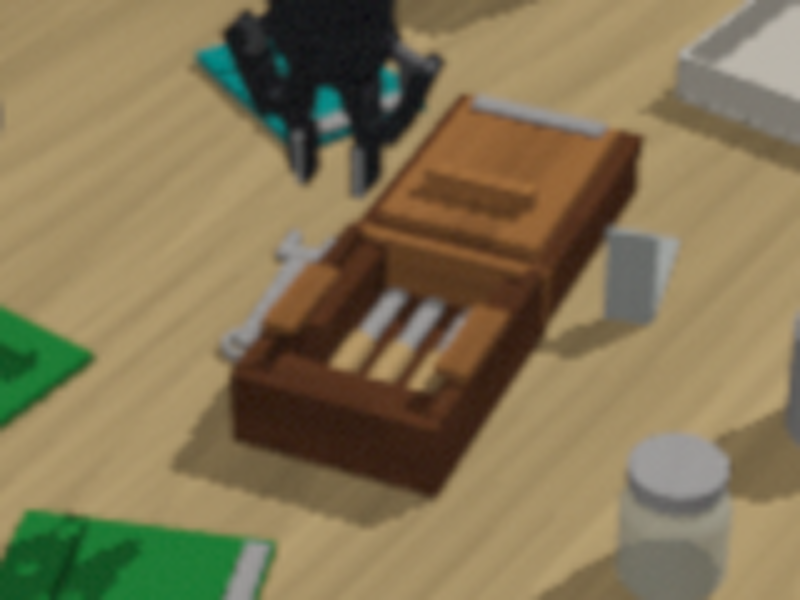

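The crop shows the lid on the rest: strip at (540,115), batten at (475,190), rear edge at (455,245), just ahead of the light lip wall (455,265). I'll confirm the clearance with the top camera.

```bash
python3 - <<'E'
import s
from h import *
for c in ("top","side"):
    p=get_image(c);P=cloud(p["z_map"],np.array(p["mtx"]),T_wc(p))
    o=np.array([525.3,-64.4]);a=(P[...,:2]-o)@s.e;l=(P[...,:2]-o)@s.n
    m=(P[...,2]>70)&(P[...,2]<84)&(a>140)&(a<230)&(np.abs(l)<45)
    print(c,"batten n",m.sum(),a[m].mean().round(1),l[m].mean().round(1),cv2.minAreaRect(P[m][:,:2].astype(np.float32)))
    m=(np.abs(l)<45)&(P[...,2]>57)&(P[...,2]<64)&(a>100)&(a<230); print("lid-top a min",np.percentile(a[m],[1,5]).round(1))
    if c=="top":
        m=(np.abs(l)<45)&(a>200)&(a<270); A=np.c_[a[m],l[m],np.ones(m.sum())]; print("plane",np.linalg.lstsq(A,P[m][:,2],rcond=None)[0].round(4))
        for t in ("lid_centre","lip_top"): print(t,[(round(((px2w(p,r["at"],z=z)[:2]-o)@s.e)-129.3,1),round(r["conf"],2)) for z in (55,) for r in place_of(p,t)])
E
```

```text
t 13.775 pos [ 531.3 -100.2  378.8] yaw -79.12 along,lat from batten0 -36.3 0.9 F [-0.3  0.1  0.2] tilt [-0.0005  0.0003]
top batten n 0 nan nan ((0.0, 0.0), (0.0, 0.0), 0.0)
lid-top a min [201.7 203.1]
plane [-1.9500e-02 -5.8000e-03  6.4863e+01]
lid_centre [(np.float64(-205.0), 0.96), (np.float64(-439.9), 0.88), (np.float64(-333.3), 0.82), (np.float64(93.0), 0.69), (np.float64(221.5), 0.68)]
lip_top []
side batten n 82 178.1 -6.1 ((494.44451904296875, 112.49421691894531), (80.9133529663086, 23.353775024414062), 7.84534215927124)
lid-top a min [136.5 138.8]<stdin>:7: RuntimeWarning: Mean of empty slice.
  ret = ret.dtype.type(ret / rcount)
```

Clearance looks like about 10 mm. I'll take one closer wrist measurement to be sure it lies flat and past the lip.

Request:
carry_out --pt "-0.05 0 -0.02" --pt "-0.1 0 -0.02" --pt "-0.14 0 -0.02" --pt "-0.14 0 -0.02" --pt "-0.14 0 -0.02" --roll '[0,0,0,0,0]' --claw '[0.03,0.03,0.03,0.03,0.03]'

```text
clock: 14.6
position: [504.7, 38.9, 399.2]
ee_rot: [0.772, -0.635, 0.0, -0.0]
contact_force: [-0.9, -0.5, -0.1]
gripper_width: 30.1
grasp_force: 0.0
```

```bash
python3 - <<'E'
import s
from h import *
p=get_image("wrist");save(p,"w5");P=cloud(p["z_map"],np.array(p["mtx"]),T_wc(p,s.st))
o=np.array([525.3,-64.4]);a=(P[...,:2]-o)@s.e-129.3;l=(P[...,:2]-o)@s.n
m=(P[...,2]>72)&(P[...,2]<84)&(a>0)&(a<100)&(np.abs(l)<45); print("batten a,l",a[m].mean(),l[m].mean(),m.sum())
for x in range(-20,44,2):
    m=(np.abs(a-x)<1)&(np.abs(l)<38)&(P[...,2]<100); print(x,m.sum(),np.median(P[m][:,2]).round(1) if m.sum() else "",end=" | ")
m=(P[...,2]>55)&(P[...,2]<64)&(np.abs(l)<38)&(a>16)&(a<44); A=np.c_[a[m],l[m],np.ones(m.sum())]; print("plane",np.linalg.lstsq(A,P[m][:,2],rcond=None)[0].round(4))
E
```

```text
t 14.6 pos [504.7  38.9 399.2] yaw -78.88 along,lat from batten0 105.4 0.5 F [-0.9 -0.5 -0.1] tilt [ 0.0001 -0.    ]
batten a,l 50.531604792841726 1.4994880378928748 840
-20 69 9.6 | -18 138 9.3 | -16 110 9.7 | -14 107 9.3 | -12 124 9.6 | -10 133 9.5 | -8 768 29.8 | -6 169 51.3 | -4 152 51.4 | -2 147 51.6 | 0 147 51.5 | 2 136 51.6 | 4 93 49.5 | 6 147 49.6 | 8 149 49.5 | 10 148 49.6 | 12 376 55.6 | 14 148 59.6 | 16 147 59.6 | 18 140 59.7 | 20 129 59.5 | 22 153 59.4 | 24 134 59.5 | 26 146 59.5 | 28 147 59.7 | 30 142 59.6 | 32 137 59.7 | 34 118 59.6 | 36 115 59.3 | 38 119 59.5 | 40 117 59.5 | 42 121 59.6 | plane [-2.00000e-03  4.00000e-04  5.96121e+01]
```

View pics/w5.png

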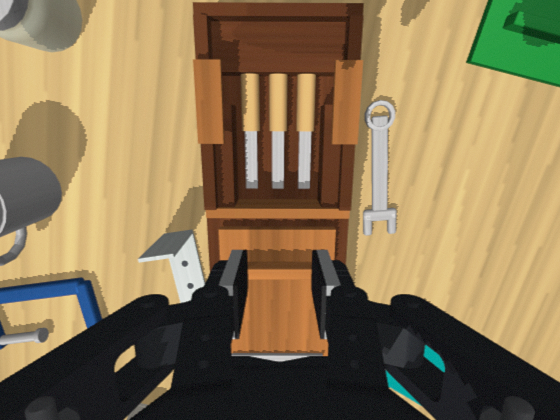

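The wrist picture shows the lid's rear edge at row 229, ahead of the lip at row 213, with rest showing between them. By depth the gap is about 9 mm, the lid is flat at z 59.6, and nothing touches the robot.

```bash
python3 -c "from bench import *; print(job_done())"
```

```text
the job is handed in; nothing more can be done
None
```

The chisel case is open and the job is handed in: the lid was rocked over the lip, pushed out by its batten, and lies flat on the rest about 9 mm past the lip, with the robot clear after about 15 s.

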